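# Set the pawl and tighten the vessel clamp

## Robot

A 6-joint arm with a two-finger parallel gripper is mounted at the origin on the work surface. World frame = base frame: x ahead of the robot, y to its left, z up, the work surface at z = 0. Lengths are in m, angles in degrees, forces in N, time in s.
With the tool pointing down it reaches from about 0.4 to 0.825 m from the base axis. Payload 7 kg.
Tool frame: the origin (TCP) lies between the finger pads; the fingertips stand 19 mm ahead of it and the grasp point (between the pads) is the TCP; z points along the fingers, y is the line along which they close (so a half turn about z gives the same grasp; the last joint's range is limited). The gripper opens to 88 mm and grips with 3 to 60 N. Pads are 19 mm wide; open, the fingers measure 130 mm over their backs; the gripper's body (78 mm by 193 mm) begins 47 mm behind the grasp point.
Start: joints at [85.205, 20.546, 0.682, 0, -70.136, -16.507], TCP at [0.245, 0.629, 0.246] pointing down, gripper open.
Joint ranges: [-176.03, 176.03], [-82.01, 121.73], [-58.28, 71.71], [-173.87, 95.51], [-174.79, -0.11], [-173.66, 173.66]. Speed limits (degrees/s): [136.94, 136.94, 172.46, 180, 180, 180].

## Interface

Orientations are given as [roll, pitch, yaw] about the fixed x, y, z axes, in that order (R = Rz(yaw) Ry(pitch) Rx(roll)).
In Python, from plant import get_obs, snapshot, close_job, spot_in, spot_point gives the robot as it stands.
- The arm moves only by the tool play_rows, never from a script. Its argument "plan" is a list of rows, each a list of 6 numbers: the shift along the tool's x, y, z in cm, then the turn, a rotation vector about the tool's x, y, z in degrees. A call has 1 to 20 rows; each row shifts and turns the commanded pose from where the row before left it, along the tool's axes as they then stand; what a row does not reach is not made up. A row lasts 1/12 s, in which the tool goes at most 41.7 mm and 7.16 degrees, less where a joint would pass 70% of its speed; a pose out of reach is approached as far as the arm can. A call is refused whole if a number of a shift passes 4.17 or a number of a turn 7.16, either way. A call with a gripper value outside its range is refused whole. "grip" is the finger opening in cm, from 0 to 8.76, set as the call begins (left out, the last holds). The fingers move at their own pace and stop on an object; the grip force is fixed at half the most. Time passes only in rows, so rows that do not move let the fingers close. It gives the time, the measured TCP pose, the force, the opening and the grip force at its end, in the units of the state.
- get_obs(): the state, without advancing time (a new reading comes with each control period).
- snapshot(name): name is "side" or "top"; returns a dict with "frame" (384x512x3 uint8, red, green, blue), "fx", "fy", "cx", "cy" (pixels), "position" and "attitude" of the camera in the world. Camera axes: x right, y down, z forward; pixel columns grow to the right and rows downward; lengths in m; the calibration is good to about 2 mm. A picture is of the moment at which its call begins. There is no depth.
- close_job(): hands the job in; it is judged then, once.
Trained networks look in the newest picture that a camera, given by its name, has taken for a name from the list of things; names that differ only in an ending like _2 or _b are one class to them, and where a whole thing is asked for, a point or a joint stands for the part that bears it (a point fixed in the world has none). Each returns a list of dicts, best first, with "score" (0 to 1); they miss things now and then, are a little off and sometimes report something else, mostly with a low value. They report only what shows in the picture. A call takes as long as a camera call.
- spot_in(camera, thing): "position" ([x, y, z] in m, in world coordinates, good to about 4 mm: the middle of the surface that is visible of it).
- spot_point(camera, thing): "position" ([x, y, z] in m, in world coordinates, good to about 4 mm: a listed point, or the origin of a listed thing).
The state is a dict: "clock": time; "joint_pos": joint angles; "qvel": joint speeds; "tau": joint torques, N m; "tool_pos": TCP position; "orientation": TCP orientation; "force": force on the tool from outside, world axes, zero at the start; "moment": the same for the moment, N m; "opening": finger opening in m; "gripper_force": force on a finger pad.
Only numpy, scipy, OpenCV 4.12 (cv2) and the standard library are available. Lean on these libraries where they do the work, as an engineer would, in place of code of your own. Each camera call takes 0.05 s, during which the arm holds its last target. There are 200 camera calls.

## Task

The blue sample vessel's clamp screw still has to be tightened, but its ratchet is set to loosen. Before swinging the handle, tip the red pawl lever over to its tightening (clockwise) side; then swing the long black-gripped handle clockwise as seen from above until the screw, with its toothed wheel, has turned clockwise by at least an eighth of a turn (45 degrees). Do not loosen the screw on the way, and leave the pawl lever on its tightening side.

Things in the scene. Friction and masses are not known exactly. Their poses are not given: they have to be found in the camera images.
- ratchet_axis (a point): Point on the upright axis of the blue vessel's clamp screw, at handle height, 140 mm above the bench. Handle, screw and toothed steel wheel (108 mm across, tooth tops at 126 mm) turn about it. The vessel is a fixed blue cylinder, 128 mm across, left or right on the bench; the grey one, 138 mm high with a black four-lobed knob, is a bystander. Its axes carry no meaning.
- handle_grip (a point): Middle of the black grip of the ratchet handle, a level bar 140 mm above the bench: grip 22 mm thick, 85 mm long, middle 130 mm and end 175 mm from the axis. It starts on the robot's side of the vessel, up to 75 degrees off -x. It can be pushed sideways: about 2 N at the grip turns it free, about 6 N drives the screw; it stays where left. Below the grip all is clear.
- pawl_knob (a point): Centre of the red ball (20 mm) on top of the pawl lever, on the side of the axis away from the grip. The lever swings sideways about a level pin that lies along the handle's centre line; the pawl is 45 mm from the axis, the pin 140 mm above the bench, the ball 42 mm from the pin on an 8 mm stem: fully over, the ball is 24 mm off the handle's line and 175 mm above the bench.
- pawl (a joint): Lean of the pawl lever, rad: 0 upright, at the start -0.2 to -0.6 (loosening side), tightening side +0.2 to +0.6 (less if its nose rests on a tooth top). Tightening side: the ball leans the way the ball travels when the handle turns clockwise seen from above. Under 2 N on the ball tips it; past upright it falls over by its own weight. It then drives that way and slips the other way.
- screw (a joint): Turn of the clamp screw with its toothed wheel, rad: 0 at the start, growing clockwise seen from above (tightening). The handle may swing up to one tooth (22.5 degrees, 0.39 rad) before the pawl bites; then they turn together. No stop within 2.5 rad. One yellow tooth among the sixteen shows its turn.

How it is judged:
By the outcome, as a careful person would: the job done as asked, in the order asked, and still so for the second after the job is handed in, with the robot touching nothing.
It also fails if it takes over 45 s, if anything falls off the work surface, if the arm or the gripper's body presses on something with over 40 N, if the wrist force passes 120 N, or if a joint passes its speed limit or range.

## Working session

There is one attempt and no reset: what is moved stays moved. The work goes in short steps, Python scripts to look and compute and a tool call to move; the robot and the scene stay as the last step left them, time stands still between calls to the robot, and variables do not carry over. Pictures are saved under pics/ and viewed, at most 10 in all, crops included, and the job is handed in when it is done.

Besides the shell and the picture viewer there is one more tool, called after ">>>" as name(argument=value, ...) on one line, values as JSON. play_rows: Moves the arm, as the interface text tells. Its arguments: {"type":"object","properties":{"plan":{"type":"array","items":{"type":"array","items":{"type":"number"}}},"grip":{"type":"number"}},"required":["plan"]}

```bash
mkdir -p pics; python3 - <<'E'
from plant import *
import cv2,numpy as np
ims=[]
for c in("top","side"):
    s=snapshot(c); cv2.imwrite(f"pics/{c}0.png",s["frame"][:,:,::-1]); print(c,s["position"],s["attitude"],s["fx"],s["cx"],s["cy"])
    for t in("ratchet_axis","handle_grip","pawl_knob"):
        print(t,[(np.round(d["position"],3),round(d["score"],2)) for d in spot_point(c,t)][:3])
o=get_obs(); print(o["tool_pos"],o["orientation"],o["clock"])
E
```

```text
top [ 0.48186119 -0.02898497  1.00811499] [-175.46010319    1.02153275  -88.29380325] 361.16179164616955 262.64678409586026 194.06590564490466
ratchet_axis [(array([0.587, 0.197, 0.14 ]), 0.93)]
handle_grip [(array([0.476, 0.14 , 0.144]), 0.86)]
pawl_knob [(array([0.624, 0.225, 0.178]), 0.7)]
side [0.38734611 0.65614871 0.83759609] [-135.32709257    0.26820927 -166.40972008] 414.793919485099 257.2229294254683 191.4213121488823
ratchet_axis [(array([0.594, 0.192, 0.143]), 0.7)]
handle_grip [(array([0.473, 0.137, 0.138]), 0.68)]
pawl_knob []
[0.24521662 0.6288066  0.2454292 ] [ 1.79987798e+02 -1.61051149e-03 -2.13024152e+01] 0.4
```

View pics/top0.png

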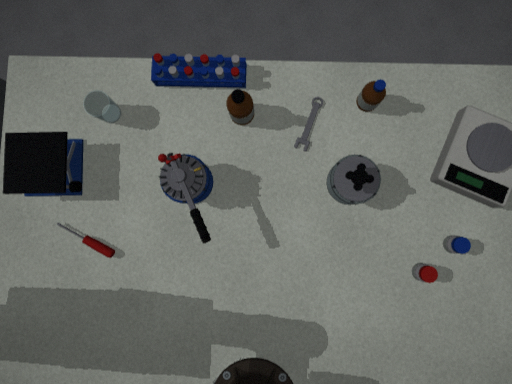

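View pics/side0.png

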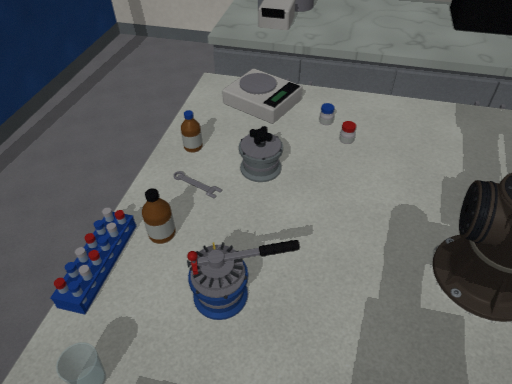

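```bash
cat > h.py <<'E'
import numpy as np,cv2
from scipy.spatial.transform import Rotation as R
def rot(s):
    a=np.array(s["attitude"]); return R.from_euler("xyz",a,degrees=True).as_matrix() if a.size==3 else a
def px(s,p):
    q=rot(s).T@(np.array(p)-s["position"]); return np.array([s["fx"]*q[0]/q[2]+s["cx"],s["fy"]*q[1]/q[2]+s["cy"]])
def ray(s,uv,z):
    d=rot(s)@np.array([(uv[0]-s["cx"])/s["fx"],(uv[1]-s["cy"])/s["fy"],1]); p=np.array(s["position"]); return p+d*(z-p[2])/d[2]
def tri(s1,u1,s2,u2):
    A=[];b=[]
    for s,u in((s1,u1),(s2,u2)):
        d=ray(s,u,0)-s["position"]; d/=np.linalg.norm(d); P=np.eye(3)-np.outer(d,d); A.append(P); b.append(P@s["position"])
    return np.linalg.lstsq(np.vstack(A),np.hstack(b),rcond=None)[0]
E
python3 - <<'E'
from plant import *
from h import *
t=snapshot("top");s=snapshot("side")
a=cv2.resize(t["frame"][135:255,140:240],(400,480),interpolation=cv2.INTER_CUBIC)
b=cv2.resize(s["frame"][220:320,170:310],(560,400),interpolation=cv2.INTER_CUBIC)[:,:390]
b=cv2.copyMakeBorder(b,0,80,0,0,cv2.BORDER_CONSTANT)
cv2.imwrite("pics/c0.png",np.hstack([a,b])[:,:,::-1])
for p in([.59,.195,.14],[.475,.139,.14],[.62,.237,.175]): print(px(t,p),px(s,p))
E
```

```text
[178.28242482 175.40238904] [215.32383442 259.22171695]
[199.15448101 223.51782428] [276.22991928 248.1849516 ]
[157.33301426 160.26255295] [192.36149314 263.11111012]
```

View pics/c0.png

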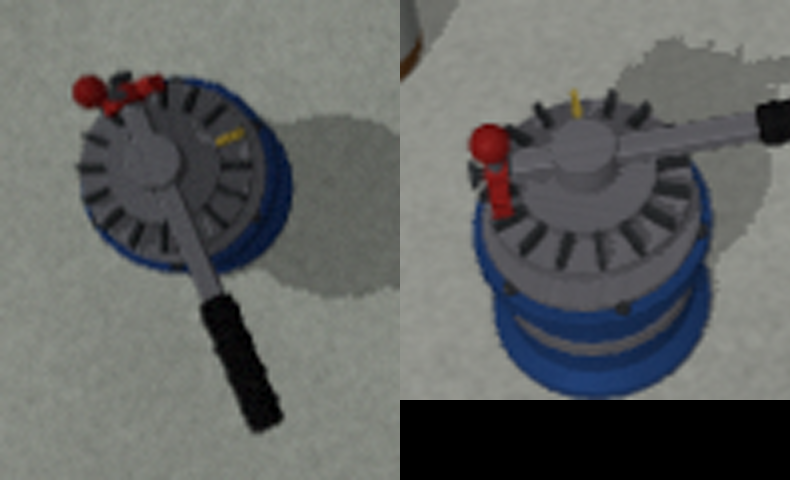

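```bash
cat >> h.py <<'E'
def shift(o,p):
    M=R.from_euler("xyz",o["orientation"],degrees=True).as_matrix(); return M.T@(np.array(p)-o["tool_pos"])*100
E
python3 - <<'E'
from plant import *
from h import *
t=snapshot("top");s=snapshot("side")
b=tri(t,(162,158),s,(192.3,256)); print("ball",b)
# hub top, grip ends
print("hub",tri(t,(158/4+140,160/4+135),s,(183/4+170,150/4+220)))
print("grip start",ray(t,(217/4+140,303/4+135),.145),"end",ray(t,(265/4+140,425/4+135),.145))
M=R.from_euler("xyz",[180,0,-64],degrees=True).as_matrix()
o=get_obs(); u=np.array([.44,-.9,0])
p=b-u*.045; p[2]=.246
print("start",p,"shift",M.T@(p-o["tool_pos"])*100)
E
```

```text
ball [0.62438353 0.22462925 0.18008241]
hub [0.59048423 0.19164425 0.14133613]
grip start [0.50516571 0.1511562  0.145     ] end [0.43352309 0.11926009 0.145     ]
start [0.60458353 0.26512925 0.246     ] shift [ 4.84439854e+01 -1.63547726e+01 -4.22128331e-02]
```

>>> play_rows(grip=0, plan=[[0, 0, 0, 0, 0, 6.3], [0, 0, 0, 0, 0, 6.3], [0, 0, 0, 0, 0, 6.3], [0, 0, 0, 0, 0, 6.3], [0, 0, 0, 0, 0, 6.3], [0, 0, 0, 0, 0, 6.3], [0, 0, 0, 0, 0, 6.3], [3.6, -1.2, 0, 0, 0, 0], [3.6, -1.2, 0, 0, 0, 0], [3.6, -1.2, 0, 0, 0, 0], [3.6, -1.2, 0, 0, 0, 0], [3.6, -1.2, 0, 0, 0, 0], [3.6, -1.2, 0, 0, 0, 0], [3.6, -1.2, 0, 0, 0, 0], [3.6, -1.2, 0, 0, 0, 0], [3.6, -1.2, 0, 0, 0, 0], [3.6, -1.2, 0, 0, 0, 0], [3.6, -1.2, 0, 0, 0, 0], [3.6, -1.2, 0, 0, 0, 0], [3.6, -1.2, 0, 0, 0, 0]])

```text
clock: 2.27
tool_pos: [0.5829, 0.2667, 0.2459]
orientation: [-180.0, 0.0, -65.4]
force: [-0.1, 1.0, 0.4]
opening: 0.0
gripper_force: 0.0
```

```bash
python3 - <<'E'
from plant import *
from h import *
o=get_obs(); print(o["tool_pos"],o["orientation"],o["opening"],o["clock"])
b=np.array([.6244,.2246,.19]);u=np.array([.416,-.909,0])
print(shift(o,b-u*.035), shift(o,b))
E
```

```text
[0.58292341 0.26674494 0.24588152] [-1.79971399e+02  9.85383133e-03 -6.53953398e+01] 2.3015479436136607e-05 2.2667
[ 2.0608466  -2.01438078  5.58880389] [ 5.55968601 -2.01354693  5.58820174]
```

>>> play_rows(plan=[[1.8, -2, 0, 0, 0, 0], [0, 0, 2, 0, 0, 0], [0, 0, 2, 0, 0, 0], [0, 0, 1.9, 0, 0, 0], [0.5, 0, 0, 0, 0, 0], [0.5, 0, 0, 0, 0, 0], [0.5, 0, 0, 0, 0, 0], [0.5, 0, 0, 0, 0, 0], [0.5, 0, 0, 0, 0, 0], [0.5, 0, 0, 0, 0, 0], [0.5, 0, 0, 0, 0, 0], [0.5, 0, 0, 0, 0, 0], [0, 0, 0, 0, 0, 0], [0, 0, 0, 0, 0, 0]])

```text
clock: 3.43
tool_pos: [0.6243, 0.2235, 0.1866]
orientation: [180.0, 0.0, -65.4]
force: [0.9, 0.3, 0.7]
opening: 0.0007
gripper_force: 0.0
```

>>> play_rows(plan=[[-2, 0, 0, 0, 0, 0], [-2, 0, 0, 0, 0, 0], [-2, 0, -2, 0, 0, 0], [-2, 0, -4, 0, 0, 0], [-2, 4, 0, 0, 0, 0], [-2, 3.5, 0, 0, 0, 0], [-2, 3.5, 0, 0, 0, 0], [0, 0, 0, 0, 0, 0]])

```text
clock: 4.1
tool_pos: [0.4642, 0.3039, 0.2444]
orientation: [180.0, 0.1, -65.3]
force: [0.2, 0.4, -0.4]
opening: 0.0004
gripper_force: 0.0
```

```bash
python3 - <<'E'
from plant import *
from h import *
t=snapshot("top");s=snapshot("side")
a=cv2.resize(t["frame"][135:255,140:240],(400,480),interpolation=cv2.INTER_CUBIC)
b=cv2.resize(s["frame"][220:320,170:310],(560,400),interpolation=cv2.INTER_CUBIC)[:,:390]
b=cv2.copyMakeBorder(b,0,80,0,0,cv2.BORDER_CONSTANT)
cv2.imwrite("pics/c1.png",np.hstack([a,b])[:,:,::-1])
E
```

```text
(no output)
```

View pics/c1.png

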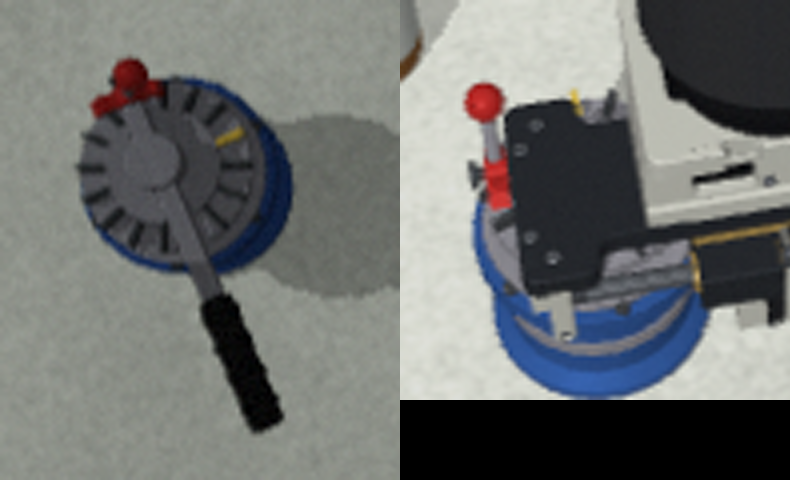

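```bash
python3 - <<'E'
from plant import *
from h import *
t=snapshot("top");s=snapshot("side")
b=tri(t,(172.3,153.8),s,(190.8,245.5)); d=b-[.5905,.1935,.14]
print(b,"perp",d@[.416,-.909,0],"along",d@[.909,.416,0])
print(spot_point("top","pawl_knob")[:1])
E
```

```text
[0.63547053 0.20120694 0.17985965] perp 0.011702133176594118 along 0.044084297443787675
[{'position': [0.6376, 0.2015, 0.1771], 'score': 0.62}]
```

>>> play_rows(plan=[[3.4, 1, 0, 0, 0, 0], [3.4, 1, 0, 0, 0, 0], [3.4, 1, 0, 0, 0, 0], [3.4, 1, 0, 0, 0, 0], [3.4, 1, 0, 0, 0, 0], [3.4, 1, 0, 0, 0, 0], [0, 0, 0, 0, 0, 0], [0, 0, 3, 0, 0, 0], [0, 0, 3, 0, 0, 0], [0, 0, 3, 0, 0, 0], [0, 0, 1.9, 0, 0, 0], [0, 0, 0, 0, 0, 0], [-0.7, 0, 0, 0, 0, 0], [-0.7, 0, 0, 0, 0, 0], [-0.7, 0, 0, 0, 0, 0], [-0.7, 0, 0, 0, 0, 0], [0, 0, 0, 0, 0, 0]])

```text
clock: 5.77
tool_pos: [0.4883, 0.1206, 0.136]
orientation: [-179.9, 0.0, -65.3]
force: [-0.9, 0.3, -0.0]
opening: 0.0002
gripper_force: 0.0
```

>>> play_rows(plan=[[-0.91, 0.11, 0, 0, 0, 4], [-0.91, 0.11, 0, 0, 0, 4], [-0.91, 0.11, 0, 0, 0, 4], [-0.91, 0.11, 0, 0, 0, 4], [-0.91, 0.11, 0, 0, 0, 4], [-0.91, 0.11, 0, 0, 0, 4], [-0.91, 0.11, 0, 0, 0, 4], [-0.91, 0.11, 0, 0, 0, 4], [-0.91, 0.11, 0, 0, 0, 4], [-0.91, 0.11, 0, 0, 0, 4]])

```text
clock: 6.6
tool_pos: [0.4658, 0.2054, 0.1352]
orientation: [179.9, -0.2, -105.6]
force: [-3.8, -5.5, 4.7]
opening: 0.0004
gripper_force: 3.2
```

```bash
python3 - <<'E'
from plant import *
from h import *
t=snapshot("top");s=snapshot("side")
a=cv2.resize(t["frame"][135:255,120:240],(480,480),interpolation=cv2.INTER_CUBIC)
b=s["frame"][150:390,130:440][:234]
b=cv2.copyMakeBorder(b,0,480-b.shape[0],0,0,cv2.BORDER_CONSTANT)
cv2.imwrite("pics/c2.png",np.hstack([a,b])[:,:,::-1])
E
```

```text
(no output)
```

View pics/c2.png

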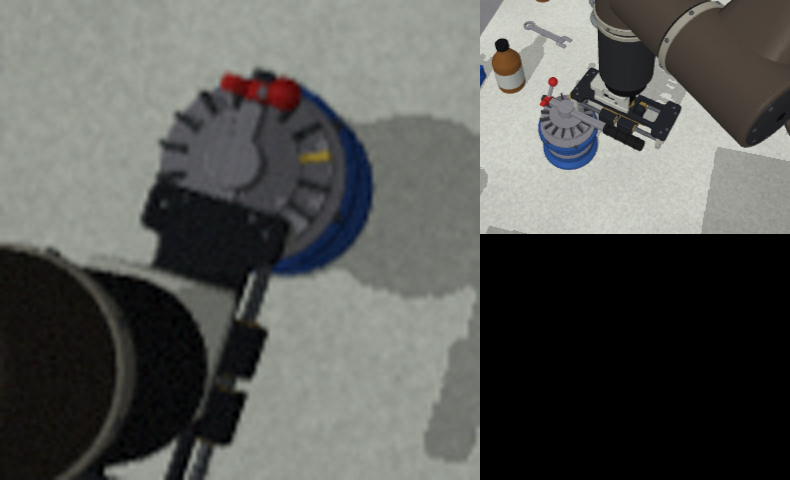

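>>> play_rows(plan=[[-0.91, 0.11, 0, 0, 0, 4], [-0.91, 0.11, 0, 0, 0, 4], [-0.91, 0.11, 0, 0, 0, 4], [-0.91, 0.11, 0, 0, 0, 4], [-0.91, 0.11, 0, 0, 0, 4], [-0.91, 0.11, 0, 0, 0, 4], [-0.91, 0.11, 0, 0, 0, 4], [-0.91, 0.11, 0, 0, 0, 4], [-0.91, 0.11, 0, 0, 0, 4], [-0.91, 0.11, 0, 0, 0, 4], [-0.91, 0.11, 0, 0, 0, 4], [0, 0, 0, 0, 0, 0]])

```text
clock: 7.7
tool_pos: [0.5144, 0.2924, 0.1348]
orientation: [-180.0, -0.1, -149.5]
force: [-1.3, -3.1, 1.0]
opening: 0.0
gripper_force: 1.2
```

>>> play_rows(plan=[[1, 0, 0, 0, 0, 0], [2, 0, 0, 0, 0, 0], [2, 0, 0, 0, 0, 0], [0, 0, -3, 0, 0, 0], [0, 0, -4, 0, 0, 0], [0, 0, -4, 0, 0, 0], [0, 4, 0, 0, 0, 0], [0, 4, 0, 0, 0, 0], [0, 0, 0, 0, 0, 0], [0, 0, 0, 0, 0, 0]])

```text
clock: 8.53
tool_pos: [0.4291, 0.3375, 0.2454]
orientation: [179.9, 0.1, -149.0]
force: [-0.1, -0.7, -0.1]
opening: 0.0007
gripper_force: 0.0
```

```bash
python3 - <<'E'
from plant import *
from h import *
t=snapshot("top");s=snapshot("side")
a=cv2.resize(t["frame"][135:255,120:240],(480,480),interpolation=cv2.INTER_CUBIC)
b=s["frame"][150:390,130:440][:234]
b=cv2.copyMakeBorder(b,0,480-b.shape[0],0,0,cv2.BORDER_CONSTANT)
cv2.imwrite("pics/c3.png",np.hstack([a,b])[:,:,::-1])
c=np.array([.5905,.1935])
for n,f in(("yellow0",(230/4+140,137/4+135)),("yellow1",(314/4+120,157/4+135))):
    d=ray(t,f,.126)[:2]-c; print(n,np.degrees(np.arctan2(d[1],d[0])),np.hypot(*d))
h=cv2.cvtColor(t["frame"],cv2.COLOR_RGB2HSV); m=cv2.inRange(h,(20,120,80),(33,255,255)); m[:130]=0;m[220:]=0;m[:,:140]=0;m[:,230:]=0
f=cv2.findNonZero(m)
if f is not None:
    f=f[:,0].mean(0); d=ray(t,f,.126)[:2]-c; print("now",f,np.degrees(np.arctan2(d[1],d[0])),np.hypot(*d))
print([(q["position"],q["score"]) for n in("top","side") for q in spot_point(n,"pawl_knob")[:1]])
E
```

```text
yellow0 -66.88846011170665 0.045493848771192384
yellow1 -83.03347646505706 0.04520208084095025
now [193.84615385 188.        ] -129.6637495779379 0.04529996362625511
[([0.589, 0.1428, 0.1727], 0.51), ([0.5866, 0.1431, 0.1759], 0.61)]
```

View pics/c3.png

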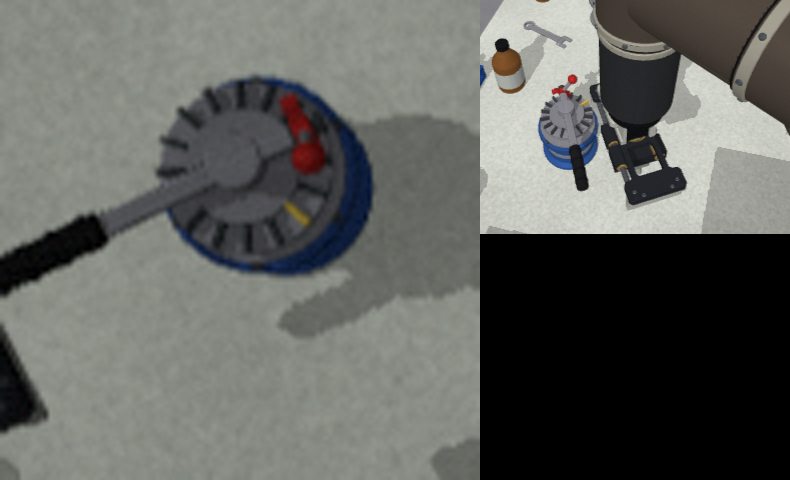

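The picture shows the yellow tooth at about (194,188) in the full top view, a clockwise turn of about 63°. The red ball, at about (197,174), leans to the clockwise side of the handle line, and the gripper is clear.

```bash
python3 -c "from plant import *; print(close_job())"
```

```text
the job is handed in; nothing more can be done
None
```

The job is handed in: I tipped the pawl lever to its tightening side first, then swung the handle clockwise until the screw had turned about 63° clockwise by the camera, and left the robot touching nothing.

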